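# Set the stripe-spacing gauge with its thumbwheel

## Robot

A 6-joint arm with a two-finger parallel gripper is mounted at the origin on the work surface. World frame = base frame: x ahead of the robot, y to its left, z up, the work surface at z = 0. Lengths are in m, angles in degrees, forces in N, time in s.
With the tool pointing down it reaches from about 0.25 to 0.725 m from the base axis. Payload 9.7 kg.
Tool frame: the origin (TCP) lies midway between the tips of the shut fingers; the grasp point (between the pads) lies 19 mm behind it (bot.pinch_z is the distance from the TCP to the grasp point, in m); z points along the fingers, x is the direction in which the jaws open and shut, and the axes are right-handed (so a half turn about z gives the same grasp; the last joint's range is limited). The gripper opens to 85 mm and grips with 20 to 120 N. Pads are 22 mm wide; open, the fingers measure 114 mm over their backs; the gripper's body (76 mm by 85 mm) begins 54 mm behind the grasp point. The pads swing forward as they close: fully open they stand 13 mm farther back than shut.
Start: joints at [-67.666, 4.979, 10.078, 95.1, 0, 90], TCP at [0.209, -0.509, 0.231] pointing down, gripper open.
Joint ranges: [-179.16, 179.16], [-48.56, 103.87], [-65.8, 70.77], [-126.05, 130.52], [-82.76, 87.17], [-180, 180]. Speed limits (degrees/s): [127.2, 127.2, 147.25, 180, 180, 180].

## Interface

Orientations are given as [roll, pitch, yaw] about the fixed x, y, z axes, in that order (R = Rz(yaw) Ry(pitch) Rx(roll)).
In Python, from workcell import bot gives the robot as it stands. The module is installed in compiled form; this text tells all that it offers.
- The arm moves only by the shell command python3 -m pendant 'ROWS' [FORCE]. ROWS is JSON, a list of rows, each a list of 7 numbers: the shift along the tool's x, y, z scaled (see below), then the turn, a rotation vector about the tool's x, y, z scaled (see below), then the closure, from 0 (fully open) to 1 (shut). In form: [[tx, ty, tz, wx, wy, wz, jaw], ...]. A call has 1 to 12 rows; each row shifts and turns the pose as measured when the row begins, along the tool's axes as they then stand; what a row does not reach is not made up. The controller multiplies each number of a shift by 0.25 m and each number of a turn by pi rad. A row lasts 1/10 s, in which the tool goes at most 50 mm and 8.59 degrees, less where a joint would pass 70% of its speed; a pose out of reach is approached as far as the arm can. A call with a number of a shift or a turn outside -1 to 1 is refused whole. A call with a gripper value outside its range is refused whole. The fingers move at their own pace and stop on an object; FORCE is the grip in N (left out, the last holds). Time passes only in rows, so rows that do not move let the fingers close. It gives the time, the measured TCP pose, the force and the opening at its end, in the units of the state.
- bot.get_obs(): the state, without advancing time (a new reading comes with each control period).
- bot.camera(name): name is "scene" or "top" or "wrist"; returns the picture (384x512x3 uint8, red, green, blue); there is no depth.
- bot.calibration(name): a dict with "intrinsics" (3x3 intrinsics, pixels), "xyz" and "attitude" of the camera in the world. Camera axes: x right, y up, looking along -z (the intrinsics and any distortion apply to the point x, -y, -z); pixel columns grow to the right and rows downward; lengths in m; the calibration is good to about 2 mm. A picture is of the moment at which its call begins: read the wrist's pose just before it. calibration takes no time and is no camera call; for the wrist camera it gives the pose at the moment of the call.
- bot.job_done(): hands the job in, once; it reports no verdict.
The state is a dict: "time": time; "q": joint angles; "qd": joint speeds; "joint_efforts": joint torques, N m; "ee_pos": TCP position; "tcp_rot": TCP orientation; "wrist_force": force on the tool from outside, world axes, zero at the start; "torque": the same for the moment, N m; "opening": finger opening in m.
Only numpy, scipy, OpenCV 4.12 (cv2) and the standard library are available. Lean on these libraries where they do the work, as an engineer would, in place of code of your own. Each camera call takes 0.05 s, during which the arm holds its last target.

## Task

Set the stripe-spacing gauge for the next line: roll its knurled wheel under a fingertip, stroke by stroke, until the sliding jaw's arrow stands point to point with the arrow of the clamped rider, the gauge mark. Press lightly on top of the wheel, do not pinch it or lean hard on it, do not push the jaw itself, and neither lift nor disturb the tools lying about. Then take the hand away and leave the gauge at its setting.

Things in the scene. Friction and masses are not known exactly. Their poses are not given: they have to be found in the camera images.
- gauge: bench gauge screwed to the table, grey base plate 110 (x) x 276 (y) x 12 mm, turned only about the vertical. Origin: underside centre. Fixed jaw, 60 mm high, at its -y end (inner face y = -108 mm); wheel at its +y end (x = 0, y = +98 mm); the sliding jaw runs along y between them, the scale strip along the +x side. Nothing on it but the wheel is higher than 61 mm
- wheel: knurled steel wheel, 64 mm across, 24 mm wide, axle level, along the gauge's x; origin mid-axle. Its upper half stands above grey cheeks 58 mm high. Top moved to the gauge's -y (towards the jaws): the jaw goes the same way and the gap closes, 12 mm per rad (0.375 mm per mm of rim); the reverse opens it. About 1.2 N at the rim turns it by friction; let go, it stays where it is
- wheel_top (a point): highest point of the wheel's rim, 90 mm above the table when untouched; does not turn with it. Wheel, rail and both jaws sit together on a spring-bedded head: pressing the wheel sinks all of it straight down by up to 6 mm, taking about 2 N at first and 1.2 N more per mm (about 10 N at the bottom, rigid after that). Pressing 3 to 5 mm is enough to roll it
- jaw: the sliding jaw, an aluminium block 60 (x) x 26 (y) mm, top 61 mm above the table, facing the fixed jaw; origin at table level (head up), on its closing face's plane, mid-width. It can only slide along the gauge's y, driven by the wheel. At every start it must move towards the gauge's -y, by about 20 to 55 mm; nothing stops it at the mark, and it can run 20 mm past.
- jaw_tip (a point): tip of the black flat arrow on the sliding jaw's +x side, 29 mm above the table, pointing to the gauge's +x
- mark (a point): the gauge mark: tip of the black flat arrow on the rider, pointing to the gauge's -x towards the line of travel of the jaw's arrow, 29 mm above the table. Its axes are parallel to the gauge's. At the right setting the two tips face each other with the same y in the gauge's frame, about 2 mm apart in x.
- rider: the rider: a small steel block 14 x 22 mm, top 32 mm above the table, with a brass clamp screw, clamped fast along the gauge's +x edge; origin below it at table level. It does not move.
- tape_roll: roll of masking tape lying flat, 90 mm across, 19 mm high; origin under its centre. To be left alone.
- paint_jar: small lidded paint jar, 56 mm across, 75 mm high; origin under its centre. To be left alone.
- craft_knife: black craft knife lying flat, about 167 x 22 x 14 mm; origin under its handle's centre. To be left alone.
- marker: white marker with a black cap lying flat, about 140 x 14 x 14 mm; origin under its barrel. To be left alone.
- squeegee: flat white plastic spreader lying down, 75 x 100 mm, 10 mm high; origin under its centre. To be left alone.
- parallel_block: bare aluminium block lying flat, 30 x 80 x 25 mm; origin under its centre. To be left alone.

How it is judged (in metres and radians):
On the way, in this order (a step that is already met when the one before it is completed fails the run):
1. the wheel is rolled under a fingertip pressed on it (contact force between the fingers and wheel above 0.5 N and distance of jaw_tip from where it was at the start of the episode above 0.003 m), for 0.1 s.
2. the jaw's arrow comes level with the mark (y of jaw_tip in the frame of mark between -0.002 and 0.002 m), for 0.2 s.
At the end, for the whole second after the job is handed in: The tip of the jaw's arrow is within 2 mm of the mark along the gauge, the jaw is at rest and the wheel has sprung back up, untouched (all of step 2 and linear speed of jaw below 0.002 m/s and height (world z) of wheel_top above 0.088 m).
It fails at once if the wheel is pinched or leaned on hard (more than 25 N) (contact force between the fingers and wheel above 25 N).
It fails at once if the robot pushes the sliding jaw itself (contact force between any of the fingers, the arm and jaw above 1.5 N).
It fails at once if the robot pushes hard against the rider (more than 10 N) (contact force between any of the fingers, the arm and rider above 10 N).
It fails at once if a tool on the table is lifted, carried or knocked away (moved more than 15 mm) (distance of any of tape_roll, paint_jar, craft_knife, marker, squeegee, parallel_block from where it was at the start of the episode above 0.015 m).
It also fails if it takes over 48 s, if anything falls off the work surface, if the arm or the gripper's body presses on something with over 40 N, if the wrist force passes 120 N, or if a joint passes its speed limit or range.

## Working session

There is one attempt and no reset: what is moved stays moved. The work goes in short steps, Python scripts to look and compute and a shell command to move; the robot and the scene stay as the last step left them, time stands still between calls to the robot, and variables do not carry over. Pictures are saved under pics/ and viewed, and the job is handed in when it is done.

```bash
mkdir -p pics
cat > h.py <<'E'
import numpy as np, cv2
from scipy.spatial.transform import Rotation as R
from workcell import bot
def save(im,n): cv2.imwrite('pics/'+n+'.png',im[...,::-1])
def cal(c):
    d=bot.calibration(c); K=np.array(d['intrinsics']); p=np.array(d['xyz']); a=np.array(d['attitude'])
    Rm=a if a.shape==(3,3) else R.from_euler('xyz',a,degrees=True).as_matrix()
    return K,p,Rm,d
def ray(C,u,v):
    K,p,Rm,_=C
    x=np.linalg.solve(K,[u,v,1]); d=Rm@np.array([x[0],-x[1],-x[2]]); return p,d
def onz(C,u,v,z):
    p,d=ray(C,u,v); return p+d*(z-p[2])/d[2]
def proj(C,P):
    K,p,Rm,_=C
    c=Rm.T@(np.array(P)-p); x=K@np.array([c[0],-c[1],-c[2]]); return x[:2]/x[2]
E
python3 - <<'E'
from h import *
o=bot.get_obs(); print(o)
for c in ['scene','top','wrist']:
    C=cal(c); print(c,C[3]); save(bot.camera(c),c+'0')
E
```

```text
{'time': 0.0, 'q': array([-6.76681902e+01,  5.00974550e+00,  1.00333488e+01,  9.50999017e+01,
        4.34061742e-04,  9.00000889e+01]), 'qd': array([-0.00036934, -0.01438383,  0.0013543 , -0.04908968, -0.05612159,
       -0.05003444]), 'joint_efforts': array([-3.94074877e-04, -5.20390606e+01,  4.64804149e+01,  1.61366706e-02,
        7.31939599e-05, -2.47799989e-05]), 'ee_pos': array([ 0.20889403, -0.50852624,  0.23058617]), 'tcp_rot': array([-1.79999566e+02,  7.62983927e-02, -6.76682791e+01]), 'wrist_force': array([ 0.20767924, -0.46968402, -0.42226524]), 'torque': array([-0.04634649,  0.01056631,  0.03474179]), 'opening': 0.08525992807552618}
scene {'intrinsics': array([[352.67908215,   0.        , 257.16054848],
       [  0.        , 352.67908215, 184.03142646],
       [  0.        ,   0.        ,   1.        ]]), 'xyz': array([ 0.92852314, -0.43413328,  0.60457836]), 'attitude': array([48.4419452 ,  1.08638521, 39.10706817])}
top {'intrinsics': array([[429.09483488,   0.        , 262.34802734],
       [  0.        , 429.09483488, 197.99461192],
       [  0.        ,   0.        ,   1.        ]]), 'xyz': array([ 0.3814932 , -0.03128142,  1.19982876]), 'attitude': array([  9.82509383,   0.31769297, -91.15588191])}
wrist {'intrinsics': array([[313.21836504,   0.        , 258.56138926],
       [  0.        , 313.21836504, 186.37584298],
       [  0.        ,   0.        ,   1.        ]]), 'xyz': array([ 0.27404696, -0.48095268,  0.37257597]), 'attitude': array([-15.97330895,   0.10180342, -67.67383232])}
```

View pics/scene0.png

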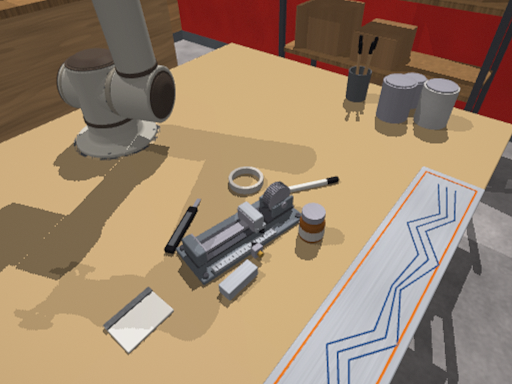

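View pics/top0.png

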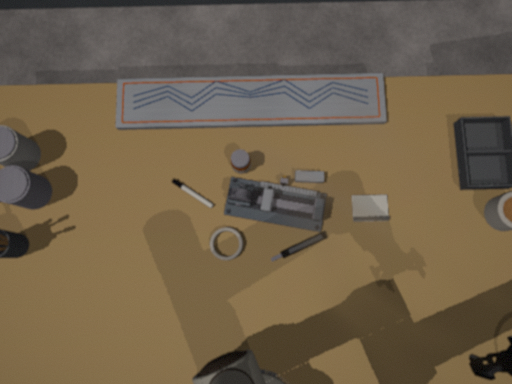

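View pics/wrist0.png

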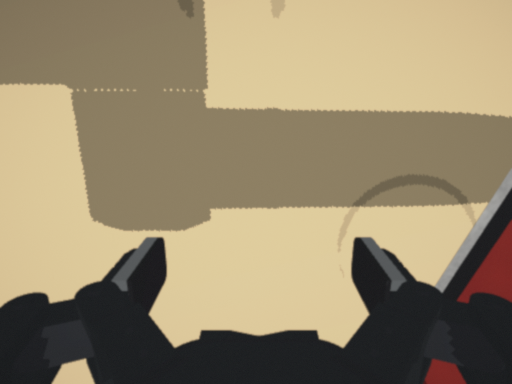

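The top view shows the gauge around (275,203): wheel at its left end (242,195), jaw at (268,200), rider at (285,181). I'll enlarge both views for measurement.

Run:
```python
from h import *
t=cv2.imread('pics/top0.png'); s=cv2.imread('pics/scene0.png')
cv2.imwrite('pics/t0z.png',cv2.resize(t[165:240,215:335],None,fx=6,fy=6,interpolation=cv2.INTER_CUBIC))
cv2.imwrite('pics/s0z.png',cv2.resize(s[170:290,170:340],None,fx=4.5,fy=4.5,interpolation=cv2.INTER_CUBIC))
```

```text
(no output)
```

View pics/t0z.png

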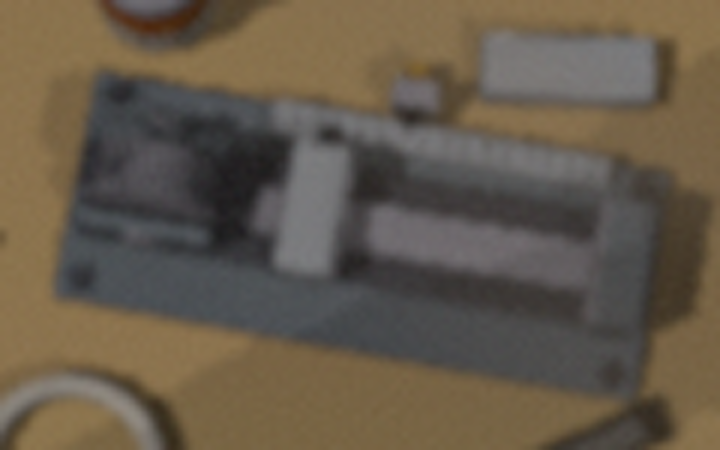

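View pics/s0z.png

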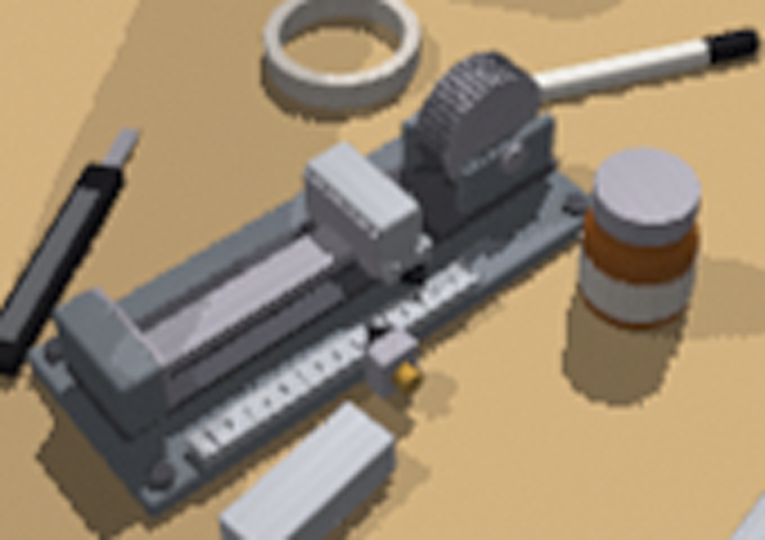

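The zoomed top view gives the plate corners at about (102,72), (663,172), (632,398) and (58,297). The jaw's arrow is at (332,132) and the rider's at (408,113).

Run:
```python
from h import *
C=cal('top'); S=cal('scene')
f=lambda x,y,z: onz(C,(x+.5)/6-.5+215,(y+.5)/6-.5+165,z)
g=lambda x,y,z: onz(S,(x+.5)/4.5-.5+170,(y+.5)/4.5-.5+170,z)
P=[f(*p,0.012) for p in [(102,72),(663,172),(632,398),(58,297)]]
for p in P: print(p)
c=sum(P)/4; e=(P[1]+P[2]-P[0]-P[3]); ym=-e/np.linalg.norm(e)
print('c',c,'yaxis',ym, 'lens',np.linalg.norm(P[1]-P[0]),np.linalg.norm(P[3]-P[0]))
yaw=np.degrees(np.arctan2(-ym[0],ym[1]));print('yaw',yaw)
xm=np.array([ym[1],-ym[0],0])
L=lambda p:(round((p-c)@xm*1e3,1),round((p-c)@ym*1e3,1))
print('wheel',c+ym*.098+[0,0,.078])
print('tips top',L(f(330,128,.029)),L(f(408,116,.029)))
print('tips scene',L(g(418,276,.029)),L(g(372,326,.029)))
print('jaw top corners top', [L(f(*p,.061)) for p in [(295,138),(352,146),(335,277),(275,270)]])
print('rider',[L(f(*p,.032)) for p in [(395,77),(440,82),(437,112),(392,106)]])
print('wheel scene top',L(g(490,55,.09)))
for n,p in [('plate scene corner', (150,510)),('c2',(592,207)),('c3',(32,350))]: print(n,L(g(*p,.012)))
print('jar', f(155,30,.0), 'tape',f(75,440,.019))
```

```text
[0.65073446 0.05711428 0.012     ]
[ 0.59710829 -0.20552831  0.012     ]
[ 0.49137466 -0.18644326  0.012     ]
[0.54395434 0.07844908 0.012     ]
c [ 0.57079294 -0.06410205  0.012     ] yaxis [ 0.19736474  0.98033013 -0.        ] lens 0.2680613732830651 0.10889062256964892
yaw -11.38289817879114
wheel [0.59013468 0.0319703  0.09      ]
tips top (np.float64(43.5), np.float64(23.4)) (np.float64(55.4), np.float64(-11.2))
tips scene (np.float64(39.9), np.float64(25.0)) (np.float64(49.3), np.float64(-10.7))
jaw top corners top [(np.float64(29.7), np.float64(37.4)), (np.float64(30.6), np.float64(11.5)), (np.float64(-29.4), np.float64(8.6)), (np.float64(-31.0), np.float64(35.5))]
rider [(np.float64(71.9), np.float64(-2.1)), (np.float64(73.3), np.float64(-23.1)), (np.float64(59.0), np.float64(-24.1)), (np.float64(58.2), np.float64(-3.1))]
wheel scene top (np.float64(-5.2), np.float64(110.1))
plate scene corner (np.float64(54.6), np.float64(-138.0))
c2 (np.float64(50.9), np.float64(131.6))
c3 (np.float64(-54.4), np.float64(-133.3))
jar [0.67349037 0.03247324 0.        ] tape [0.47674121 0.07034041 0.019     ]
```

The jaw arrow starts at gauge y ≈ 24 mm and the mark is at ≈ -11 mm, so the jaw has about 35 mm to go, which is about 93 mm of rim. I'll shut the fingers and travel over the wheel at height. I'll turn the tool so the wrist camera sits on the jaw side and can watch the arrows.

```bash
python3 -m pendant '[[-0.1,-0.16,0,0,0,0,1],[-0.1,-0.16,0,0,0,0,1],[-0.1,-0.16,0,0,0,0,1],[-0.1,-0.16,0,0,0,0,1],[-0.1,-0.16,0,0,0,0,1],[-0.1,-0.16,0,0,0,0,1],[-0.1,-0.16,0,0,0,0,1],[-0.1,-0.16,0,0,0,0,1],[-0.1,-0.16,0,0,0,0,1],[-0.1,-0.16,0,0,0,0,1],[-0.1,-0.16,0,0,0,0,1],[0,0,0,0,0,0,1]]' 20; python3 -c "
from h import *
print(bot.get_obs()['q'])"
```

```text
time: 1.35
ee_pos: [0.5211, -0.0711, 0.2267]
tcp_rot: [179.9, 0.3, -68.0]
wrist_force: [0.4, -1.0, -0.2]
opening: 0.0
[ -7.88873145   1.76621309   6.19666126  94.62750717   0.21258195
 150.09414734]
```

```bash
python3 -m pendant '[[0,0,0,0,0,-0.0475,1],[0,0,0,0,0,-0.0475,1],[0,0,0,0,0,-0.0475,1],[0,0,0,0,0,-0.0475,1],[0,0,0,0,0,-0.0475,1],[0,0,0,0,0,-0.0475,1],[0,0,0,0,0,-0.0475,1],[0,0,0,0,0,-0.0475,1],[0,0,0,0,0,-0.0475,1],[0,0,0,0,0,-0.0475,1],[0,0,0,0,0,-0.0475,1],[0,0,0,0,0,-0.0475,1]]'
python3 -m pendant '[[0,0,0,0,0,-0.0475,1],[0,0,0,0,0,-0.0475,1],[0,0,0,0,0,-0.0475,1],[0,0,0,0,0,-0.0475,1],[0,0,0,0,0,-0.0475,1],[0,0,0,0,0,-0.0475,1],[0,0,0,0,0,-0.0475,1],[0,0,0,0,0,-0.0475,1],[0,0,0,0,0,-0.0475,1],[0,0,0,0,0,-0.0475,1],[0,0,0,0,0,-0.0475,1],[0,0,0,0,0,0,1]]'
```

```text
time: 2.55
ee_pos: [0.5176, -0.074, 0.2236]
tcp_rot: [-179.5, 0.4, 35.2]
wrist_force: [0.1, 0.7, 0.2]
opening: -0.0006
time: 3.75
ee_pos: [0.5129, -0.0804, 0.2216]
tcp_rot: [-179.4, -0.7, 129.8]
wrist_force: [0.2, -0.1, -0.8]
opening: -0.0001
```

```bash
cat >> h.py <<'E'
def go(target,yaw):
    o=bot.get_obs(); M=R.from_euler('xyz',o['tcp_rot'],degrees=True)
    T=R.from_euler('xyz',[180,0,yaw],degrees=True)
    print('pos',o['ee_pos'].round(4),'rot',o['tcp_rot'].round(2),'F',o['wrist_force'].round(2),'t',o['time'])
    print('shift units',(M.inv().apply(np.array(target)-o['ee_pos'])/.25).round(4),'turn',((M.inv()*T).as_rotvec()/np.pi).round(4))
E
python3 -m pendant '[[0,0,0,0,0,-0.0475,1],[0,0,0,0,0,-0.0475,1],[0,0,0,0,0,-0.0475,1],[0,0,0,0,0,-0.0475,1],[0,0,0,0,0,-0.026,1],[0,0,0,0,0,0,1]]'
python3 -c "
from h import *
go([.590,.032,.16],168.6)"
```

```text
time: 4.35
ee_pos: [0.5113, -0.0825, 0.2209]
tcp_rot: [-179.9, -1.1, 168.4]
wrist_force: [0.2, -0.6, 0.1]
opening: 0.0001
pos [ 0.5113 -0.0825  0.2209] rot [-179.93   -1.08  168.43] F [ 0.19 -0.63  0.12] t 4.35
shift units [-0.2211  0.512   0.2388] turn [-0.0004 -0.006  -0.001 ]
```

```bash
python3 -m pendant '[[-0.055,0.128,0,0,-0.006,-0.001,1],[-0.055,0.128,0.05,0,0,0,1],[-0.055,0.128,0.09,0,0,0,1],[-0.055,0.128,0.1,0,0,0,1],[0,0,0,0,0,0,1]]'
python3 - <<'E'
from h import *
go([.590,.032,.12],168.6)
C=cal('wrist'); im=bot.camera('wrist'); save(im,'w1')
for n,z,x,y in [('wheel',.09,.590,.032),]: print(proj(C,[x,y,z]))
c=np.array([.5708,-.0641,0]);ym=np.array([.1974,.9803,0]);xm=np.array([ym[1],-ym[0],0])
for p in [(42,24,29),(50,-11,29)]: print(proj(C,c+xm*p[0]/1e3+ym*p[1]/1e3+[0,0,p[2]/1e3]))
E
```

```text
time: 4.85
ee_pos: [0.5944, 0.0328, 0.1594]
tcp_rot: [-179.9, 0.2, 166.6]
wrist_force: [-1.1, -0.3, -0.5]
opening: -0.0002
pos [0.5944 0.0328 0.1594] rot [-179.93    0.2   166.58] F [-1.14 -0.31 -0.46] t 4.85
shift units [ 0.0171 -0.007   0.1577] turn [-0.0004  0.0011 -0.0112]
[264.90201433 194.76657289]
[210.37762468  89.5584865 ]
[197.02001732  44.25724185]
```

View pics/w1.png

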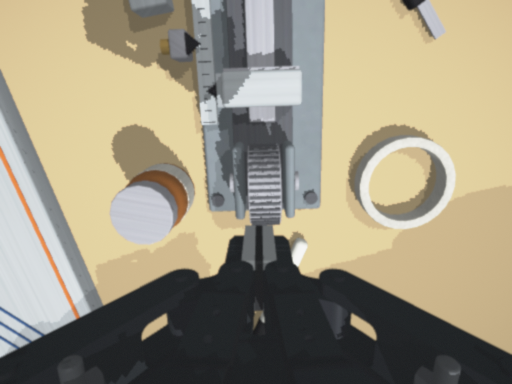

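The wrist view shows the wheel straight ahead at (264,183), the jaw arrow tip near (209,90) and the rider's tip near (201,44). Next: the gauge yaw from the plate edges, an enlarged view of the arrows, and the wheel's location.

Run:
```python
from h import *
C=cal('wrist'); # pose unchanged
for a in [(324,2),(320.5,207),(211,211)]: print(onz(C,*a,.012).round(4))
a=onz(C,324,2,.012);b=onz(C,320.5,207,.012);d=b-a;print('yaw edge',np.degrees(np.arctan2(-d[0],d[1])))
a=onz(C,245,0,.045);b=onz(C,248,66,.045)
for n,p in [('whl L',(249,183)),('whl R',(281,183))]: print(n,onz(C,*p,.09).round(4))
im=cv2.imread('pics/w1.png')
cv2.imwrite('pics/w1z.png',cv2.resize(im[20:130,150:310],None,fx=5,fy=5,interpolation=cv2.INTER_CUBIC))
```

```text
[ 0.5087 -0.0961  0.012 ]
[0.5439 0.0804 0.012 ]
[0.6501 0.0596 0.012 ]
yaw edge -11.252399851958728
whl L [0.5988 0.0202 0.09  ]
whl R [0.5768 0.0255 0.09  ]
```

View pics/w1z.png

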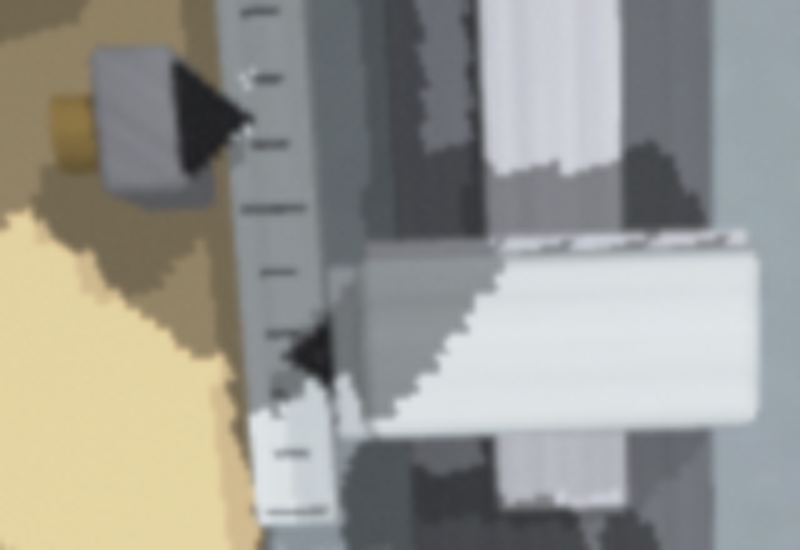

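```bash
cat >> h.py <<'E'
YM=np.array([np.sin(np.radians(11.3)),np.cos(np.radians(11.3)),0]);XM=np.array([YM[1],-YM[0],0]);G0=np.array([.5700,-.0650,0])
def loc(p): return np.array([(p-G0)@XM,(p-G0)@YM])*1e3
def zp(x,y,f,u0,v0): return (x+.5)/f-.5+u0,(y+.5)/f-.5+v0
E
python3 - <<'E'
from h import *
C=cal('wrist')
r=loc(onz(C,*zp(252,117,5,150,20),.029)); j=loc(onz(C,*zp(284,355,5,150,20),.029)); print(r,j,j-r)
go(G0+YM*.108+[0,0,.098],168.7)
E
```

```text
[ 48.5192693 -12.5459219] [46.40435083 24.281193  ] [-2.11491847 36.8271149 ]
pos [0.594  0.0316 0.1614] rot [-179.92    0.29  166.57] F [-0.66  0.27  1.2 ] t 4.9
shift units [0.0212 0.0341 0.2536] turn [-0.0005  0.0016 -0.0118]
```

```bash
python3 -m pendant '[[0.01,0.017,0.1,0,0.0015,-0.011,1],[0.011,0.017,0.1,0,0,0,1],[0,0,0.05,0,0,0,1],[0,0,0,0,0,0,1]]'
python3 - <<'E'
from h import *
go(G0+YM*.108+[0,0,.087],168.7)
E
```

```text
time: 5.3
ee_pos: [0.591, 0.0384, 0.101]
tcp_rot: [-179.9, 0.2, 167.8]
wrist_force: [0.0, -0.2, 0.4]
opening: 0.0002
pos [0.591  0.0384 0.101 ] rot [-179.92    0.24  167.75] F [ 0.02 -0.22  0.44] t 5.3
shift units [0.0019 0.0101 0.0558] turn [-0.0004  0.0014 -0.0053]
```

```bash
python3 -m pendant '[[0.002,0.01,0.03,0,0.0014,-0.005,1],[0,0,0.028,0,0,0,1],[0,0,0,0,0,0,1]]'
python3 - <<'E'
from h import *
go(G0+YM*.108+[0,0,.086],168.7)
E
```

```text
time: 5.6
ee_pos: [0.5923, 0.0399, 0.0893]
tcp_rot: [180.0, 0.2, 168.5]
wrist_force: [-1.8, 1.5, 3.5]
opening: 0.0004
pos [0.5923 0.0399 0.0893] rot [180.     0.22 168.51] F [-1.75  1.49  3.5 ] t 5.6
shift units [0.0055 0.0031 0.0132] turn [ 0.      0.0012 -0.0011]
```

```bash
python3 -m pendant '[[0,0,0.013,0,0,0,1],[0,0,0.003,0,0,0,1]]'
python3 -m pendant '[[0,-0.02,0,0,0,0,1],[0,-0.02,0,0,0,0,1]]'
python3 - <<'E'
from h import *
go(G0+YM*.088+[0,0,.086],168.7)
E
```

```text
time: 5.8
ee_pos: [0.5927, 0.0398, 0.087]
tcp_rot: [180.0, 0.3, 168.5]
wrist_force: [-3.7, 0.9, 5.6]
opening: -0.0
time: 6.0
ee_pos: [0.5907, 0.0308, 0.0882]
tcp_rot: [179.9, 0.3, 168.5]
wrist_force: [-2.5, 1.3, 4.4]
opening: -0.0
pos [0.5907 0.0308 0.0882] rot [179.88   0.34 168.53] F [-2.51  1.29  4.43] t 6.0
shift units [ 0.0062 -0.0399  0.0088] turn [ 0.0006  0.0019 -0.001 ]
```

```bash
python3 -m pendant '[[0.002,-0.02,0.005,0,0,0,1],[0.002,-0.02,0.005,0,0,0,1]]'
python3 - <<'E'
from h import *
go(G0+YM*.088+[0,0,.086],168.7)
save(bot.camera('wrist'),'w2')
im=cv2.imread('pics/w2.png')
cv2.imwrite('pics/w2z.png',cv2.resize(im[0:240,150:330],None,fx=2.5,fy=2.5,interpolation=cv2.INTER_CUBIC))
E
```

```text
time: 6.2
ee_pos: [0.5886, 0.0208, 0.0869]
tcp_rot: [179.8, 0.5, 168.5]
wrist_force: [-0.9, 0.9, 5.9]
opening: -0.0004
pos [0.5886 0.0208 0.0869] rot [179.83   0.5  168.54] F [-0.91  0.93  5.88] t 6.2
shift units [0.0058 0.0008 0.0035] turn [ 0.0009  0.0028 -0.0009]
```

View pics/w2z.png

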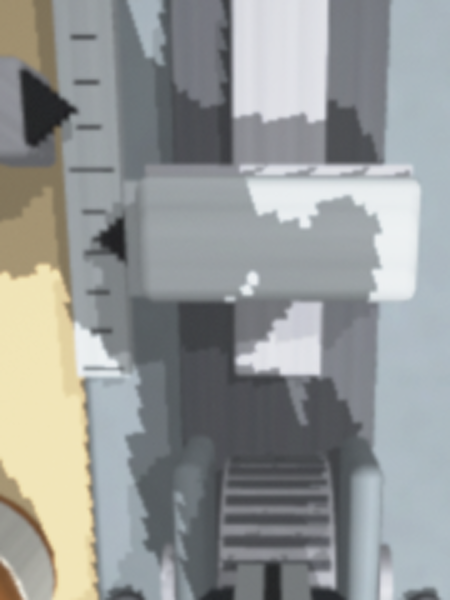

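The jaw has moved: its tip is at zoom (92,238) and the rider's at (77,110). I'll measure the gap.

Run:
```python
from h import *
C=cal('wrist')
r=loc(onz(C,*zp(77,110,2.5,150,0),.029)); j=loc(onz(C,*zp(92,238,2.5,150,0),.026)); print(r,j,j-r)
```

```text
[ 47.58681547 -11.3290972 ] [46.69597866 17.52202715] [-0.89083681 28.85112435]
```

```bash
python3 -m pendant '[[0,0,-0.04,0,0,0,1],[0.003,0.05,0,0,0.0028,-0.001,1],[0.003,0.047,0,0,0,0,1],[0,0,0,0,0,0,1]]'
python3 - <<'E'
from h import *
go(G0+YM*.109+[0,0,.0865],168.7)
E
```

```text
time: 6.65
ee_pos: [0.5923, 0.045, 0.0971]
tcp_rot: [179.9, -0.0, 168.6]
wrist_force: [0.0, 0.4, 1.0]
opening: -0.0001
pos [0.5923 0.045  0.0971] rot [ 1.7990e+02 -1.0000e-02  1.6861e+02] F [0.03 0.41 0.98] t 6.65
shift units [ 0.0011 -0.0129  0.0426] turn [ 0.0006 -0.0001 -0.0005]
```

```bash
python3 -m pendant '[[0.001,-0.012,0.025,0,0,0,1],[0,0,0.012,0,0,0,1],[0,0,0.004,0,0,0,1]]'
python3 -m pendant '[[0.001,-0.02,0.005,0,0,0,1],[0.001,-0.02,0.005,0,0,0,1]]'
python3 - <<'E'
from h import *
go(G0+YM*.088+[0,0,.086],168.7)
E
```

```text
time: 6.95
ee_pos: [0.5917, 0.0429, 0.0861]
tcp_rot: [179.9, 0.0, 168.7]
wrist_force: [-0.9, 1.5, 6.1]
opening: -0.0002
time: 7.15
ee_pos: [0.5899, 0.0337, 0.0847]
tcp_rot: [179.8, 0.1, 168.8]
wrist_force: [-0.3, 1.7, 9.3]
opening: 0.0002
pos [0.5899 0.0337 0.0847] rot [1.7980e+02 1.4000e-01 1.6876e+02] F [-0.31  1.66  9.27] t 7.15
shift units [ 0.0006 -0.0508 -0.0053] turn [0.0011 0.0008 0.0003]
```

```bash
python3 -m pendant '[[0,-0.02,-0.003,0,0,0,1],[0,-0.02,0.001,0,0,0,1],[0,-0.012,0.001,0,0,0,1]]'
python3 -m pendant '[[0,0,-0.04,0,0,0,1],[0.002,0.05,0,0,0.001,0,1],[0.002,0.047,0,0,0,0,1],[0,0,0,0,0,0,1]]'
python3 - <<'E'
from h import *
go(G0+YM*.109+[0,0,.0855],168.7)
E
```

```text
time: 7.45
ee_pos: [0.5872, 0.0207, 0.0867]
tcp_rot: [179.7, 0.2, 168.8]
wrist_force: [-1.3, 0.7, 5.5]
opening: -0.0
time: 7.85
ee_pos: [0.5909, 0.046, 0.097]
tcp_rot: [179.7, -0.0, 168.7]
wrist_force: [-0.2, -0.4, 1.1]
opening: 0.0003
pos [0.5909 0.046  0.097 ] rot [179.67  -0.   168.66] F [-0.17 -0.45  1.12] t 7.85
shift units [-0.0051 -0.0159  0.046 ] turn [ 0.0018 -0.     -0.0002]
```

Third stroke, same pattern.

```bash
python3 -m pendant '[[0,-0.012,0.025,0.002,0,0,1],[0,0,0.012,0,0,0,1],[0,0,0.004,0,0,0,1]]'
python3 -m pendant '[[0,-0.02,0.002,0,0,0,1],[0,-0.02,0.002,0,0,0,1],[0,-0.02,0.002,0,0,0,1],[0,-0.02,0.002,0,0,0,1]]'
python3 -m pendant '[[0,0,-0.04,0,0,0,1],[0,0,0,0,0,0,1]]'
python3 - <<'E'
from h import *
go(G0+YM*.109+[0,0,.0855],168.7)
print(repr(cal('wrist')[1]))
save(bot.camera('wrist'),'w3')
im=cv2.imread('pics/w3.png')
cv2.imwrite('pics/w3z.png',cv2.resize(im[20:130,150:310],None,fx=5,fy=5,interpolation=cv2.INTER_CUBIC))
E
```

```text
time: 8.15
ee_pos: [0.5906, 0.044, 0.086]
tcp_rot: [-179.9, 0.0, 168.8]
wrist_force: [-1.0, 0.3, 7.3]
opening: -0.0002
time: 8.55
ee_pos: [0.5867, 0.025, 0.0858]
tcp_rot: [179.9, 0.1, 168.8]
wrist_force: [-2.1, 1.3, 6.3]
opening: 0.0
time: 8.75
ee_pos: [0.5865, 0.0243, 0.0963]
tcp_rot: [179.9, 0.1, 168.8]
wrist_force: [-0.0, 0.3, -0.3]
opening: 0.0006
pos [0.5865 0.0243 0.0963] rot [1.7988e+02 1.1000e-01 1.6877e+02] F [-0.03  0.32 -0.3 ] t 8.75
shift units [-0.0053  0.0729  0.0435] turn [0.0007 0.0006 0.0004]
array([ 0.5730168 , -0.04326687,  0.23813963])
```

View pics/w3z.png

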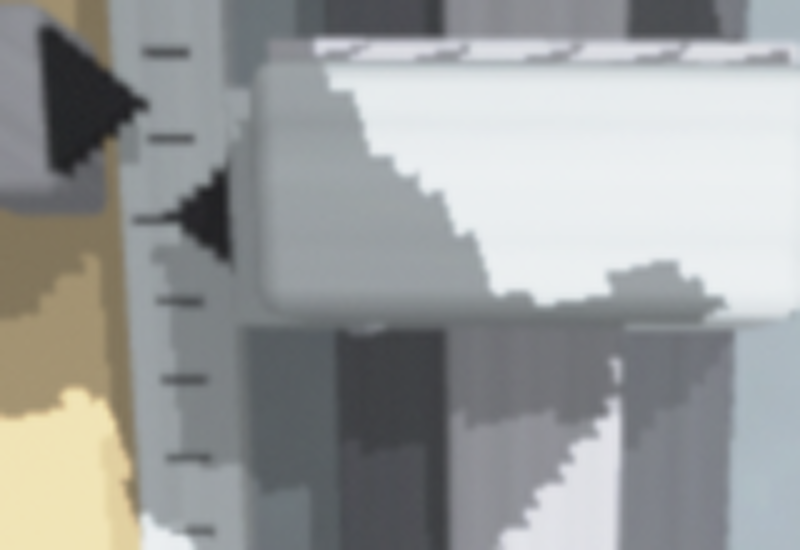

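Rider tip at zoom (149,103). The jaw tip is near (167,214), overlapping a tick mark.

Run:
```python
from h import *
C=cal('wrist')
r=loc(onz(C,*zp(149,103,5,150,20),.029)); j=loc(onz(C,*zp(167,214,5,150,20),.029)); print(r,j,j-r)
```

```text
[ 46.96840099 -10.67680385] [45.60527678  1.96598831] [-1.36312421 12.64279216]
```

12.6 mm to go, about 34 mm of rim. I'll do a 20 mm stroke, then measure before the last one.

```bash
python3 -m pendant '[[-0.003,0.04,0,0,0,0,1],[-0.002,0.033,0,0,0,0,1],[0,0,0,0,0,0,1],[0,0,0.025,0,0,0,1],[0,0,0.012,0,0,0,1],[0,0,0.004,0,0,0,1]]'
python3 -c "
from h import *
go(G0+YM*.088+[0,0,.0855],168.7)"
```

```text
time: 9.4
ee_pos: [0.5916, 0.0447, 0.0841]
tcp_rot: [179.9, 0.1, 168.9]
wrist_force: [-1.9, 0.8, 8.0]
opening: 0.0
pos [0.5916 0.0447 0.0841] rot [1.7990e+02 5.0000e-02 1.6885e+02] F [-1.94  0.81  8.01] t 9.4
shift units [-0.001  -0.0951 -0.0057] turn [0.0006 0.0003 0.0008]
```

```bash
python3 -m pendant '[[0,-0.02,-0.003,0,0,0,1],[0,-0.02,0.002,0,0,0,1],[0,-0.02,0.002,0,0,0,1],[0,-0.02,0.002,0,0,0,1],[0,0,0,0,0,0,1]]'
python3 -m pendant '[[0,0,-0.04,0,0,0,1],[0,0,0,0,0,0,1]]'
python3 - <<'E'
from h import *
go(G0+YM*.109+[0,0,.0855],168.7)
save(bot.camera('wrist'),'w4')
im=cv2.imread('pics/w4.png')
cv2.imwrite('pics/w4z.png',cv2.resize(im[20:130,150:310],None,fx=5,fy=5,interpolation=cv2.INTER_CUBIC))
E
```

```text
time: 9.9
ee_pos: [0.5877, 0.0259, 0.0859]
tcp_rot: [179.7, 0.2, 168.9]
wrist_force: [-1.6, -1.0, 5.8]
opening: 0.0
time: 10.1
ee_pos: [0.5875, 0.0255, 0.0963]
tcp_rot: [179.7, 0.2, 168.9]
wrist_force: [-0.6, 0.3, 0.5]
opening: -0.0001
pos [0.5875 0.0255 0.0963] rot [179.66   0.19 168.91] F [-0.62  0.3   0.47] t 10.1
shift units [-0.0024  0.0669  0.0437] turn [0.0019 0.0011 0.0012]
```

View pics/w4z.png

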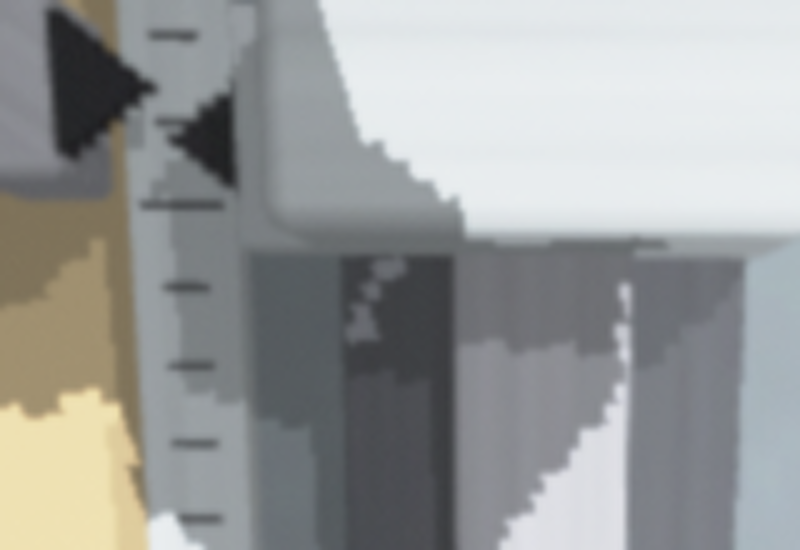

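Rider tip at (156,88), jaw tip at (170,140). The slope between tips also depends on the image tilt, so I'll convert to gauge coordinates.

Run:
```python
from h import *
C=cal('wrist')
r=loc(onz(C,*zp(156,88,5,150,20),.029)); j=loc(onz(C,*zp(170,140,5,150,20),.029)); print(r,j,j-r)
a=onz(C,*zp(142,205,5,150,20),.013);b=onz(C,*zp(222,205,5,150,20),.013);d=b-a;print('tick dir deg vs XM',np.degrees(np.arctan2(d@YM,d@XM)))
```

```text
[ 46.99540716 -10.4993533 ] [45.66555545 -4.67921367] [-1.32985171  5.82013962]
tick dir deg vs XM -179.8048958799643
```

```bash
python3 -m pendant '[[-0.001,0.033,0,0.002,0,0,1],[-0.001,0.03,0,0,0,0,1],[0,0,0,0,0,0,1],[0,0,0.025,0,0,0,1],[0,0,0.012,0,0,0,1],[0,0,0.001,0,0,0,1]]'
python3 -m pendant '[[0,-0.02,0.002,0,0,0,1],[0,-0.02,0.002,0,0,0,1],[0,-0.02,0.002,0,0,0,1],[0,0,0,0,0,0,1]]'
python3 -m pendant '[[0,0,-0.04,0,0,0,1],[0,0,0,0,0,0,1]]'
python3 - <<'E'
from h import *
go(G0+YM*.109+[0,0,.0855],168.7)
save(bot.camera('wrist'),'w5')
im=cv2.imread('pics/w5.png')
cv2.imwrite('pics/w5z.png',cv2.resize(im[0:110,150:310],None,fx=5,fy=5,interpolation=cv2.INTER_CUBIC))
E
```

```text
time: 10.75
ee_pos: [0.5911, 0.043, 0.0847]
tcp_rot: [-179.9, 0.1, 169.0]
wrist_force: [-1.7, -0.9, 7.3]
opening: 0.0002
time: 11.15
ee_pos: [0.5882, 0.0289, 0.0854]
tcp_rot: [179.9, 0.2, 169.0]
wrist_force: [-2.7, -1.2, 7.7]
opening: 0.0
time: 11.35
ee_pos: [0.5881, 0.0286, 0.0959]
tcp_rot: [179.9, 0.3, 169.0]
wrist_force: [0.4, -0.5, 0.2]
opening: -0.0002
pos [0.5881 0.0286 0.0959] rot [179.9    0.25 169.02] F [ 0.38 -0.54  0.2 ] t 11.35
shift units [-0.0025  0.0544  0.0418] turn [0.0006 0.0014 0.0018]
```

View pics/w5z.png

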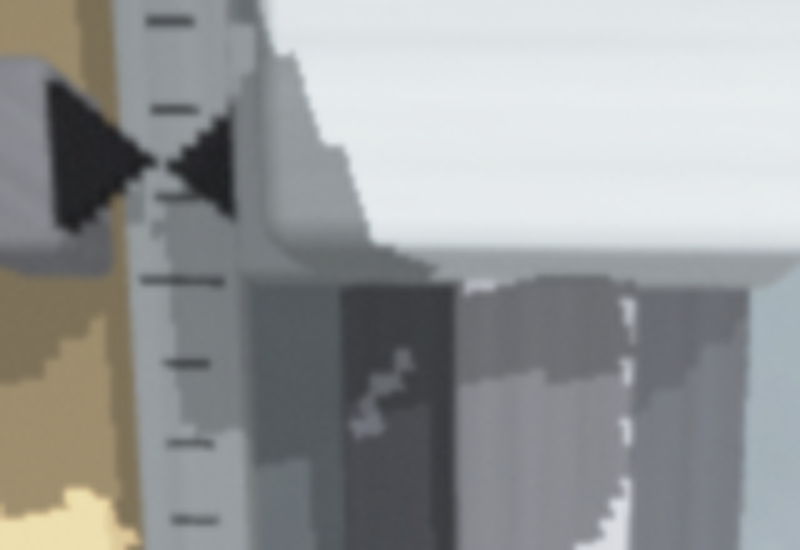

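Run:
```python
from h import *
C=cal('wrist')
r=loc(onz(C,*zp(157,159,5,150,0),.029)); j=loc(onz(C,*zp(166,164.5,5,150,0),.029)); print(r,j,j-r)
# arrow centroids
im=cv2.imread('pics/w5z.png').max(2)
m=(im<60).astype(np.uint8); n,l,s,c=cv2.connectedComponentsWithStats(m)
for i in range(1,n):
    if 1000<s[i][4]<15000: 
        print(s[i],c[i],loc(onz(C,*zp(*c[i],5,150,0),.029)))
```

```text
[ 46.90423931 -10.71373306] [ 45.85279957 -10.11287989] [-1.05143974  0.60085317]
[  50   84  102  147 7867] [ 86.78441591 158.71780857] [ 55.39724009 -10.70227913]
[ 172  122   60   91 2951] [210.14808539 167.20942054] [40.52389064 -9.84065004]
```

The jaw is 0.6–0.9 mm short of the mark, inside the 2 mm window. I'll lift the hand away and check again from clear of the gauge.

```bash
python3 -m pendant '[[0,0,-0.1,0,0,0,1],[0,0,-0.1,0,0,0,1],[0,0,0,0,0,0,1],[0,0,0,0,0,0,1]]'
python3 - <<'E'
from h import *
C=cal('wrist');save(bot.camera('wrist'),'w6'); save(bot.camera('scene'),'s6')
im=cv2.imread('pics/w6.png'); z=cv2.resize(im[20:110,160:270],None,fx=7,fy=6.65,interpolation=cv2.INTER_CUBIC)
z=cv2.resize(im[20:105,160:270],None,fx=7,fy=7,interpolation=cv2.INTER_CUBIC);cv2.imwrite('pics/w6z.png',z)
m=(z.max(2)<60).astype(np.uint8); n,l,s,c=cv2.connectedComponentsWithStats(m)
for i in range(1,n):
    if 800<s[i][4]<15000: print(s[i],c[i],loc(onz(C,*zp(*c[i],7,160,20),.029)))
im=cv2.imread('pics/s6.png')
cv2.imwrite('pics/s6z.png',cv2.resize(im[200:290,190:310],None,fx=6.5,fy=6.5,interpolation=cv2.INTER_CUBIC))
E
```

```text
time: 11.8
ee_pos: [0.5862, 0.0286, 0.143]
tcp_rot: [180.0, -0.1, 169.0]
wrist_force: [0.4, 0.3, 0.4]
opening: 0.0001
[ 115   94  107  160 9201] [153.83045321 174.65145093] [ 56.05173991 -10.79301958]
[ 255  135   66   99 3774] [295.47403286 185.14202438] [40.88791936 -9.84564516]
```

View pics/w6z.png

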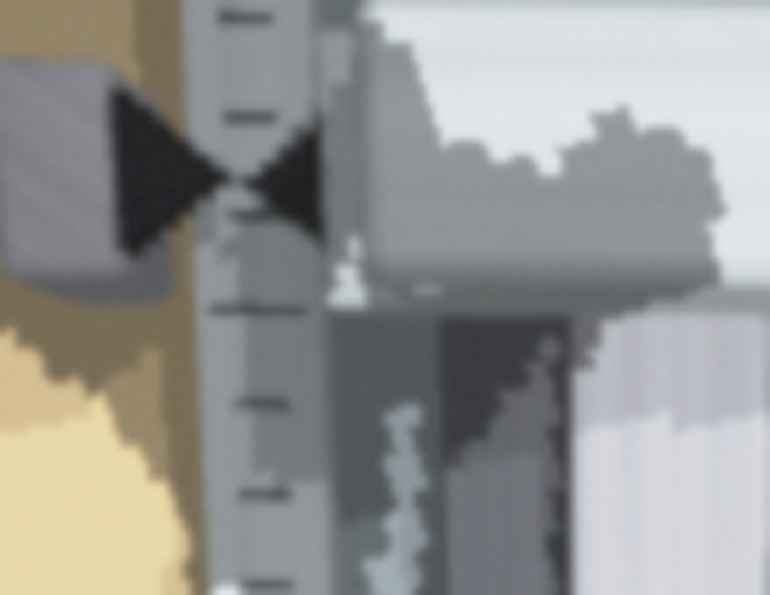

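View pics/s6z.png

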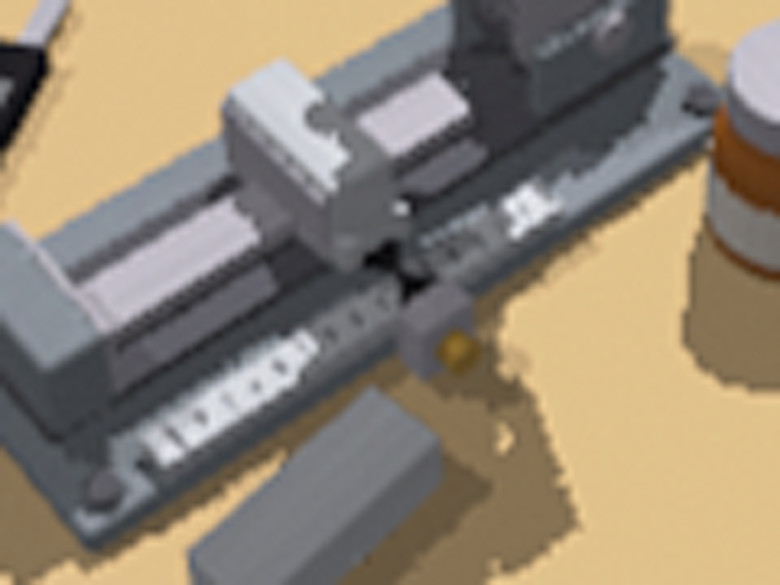

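Both views show the arrows tip to tip, with 0.6–0.9 mm offset. I'll raise the hand clear and hand in.

```bash
python3 -m pendant '[[0,0,-0.12,0,0,0,1],[0,0.05,-0.12,0,0,0,1],[0,0,-0.05,0,0,0,1],[0,0,0,0,0,0,1],[0,0,0,0,0,0,1]]'
python3 -c "
from h import *
save(bot.camera('scene'),'s7')"
```

```text
time: 12.4
ee_pos: [0.5869, 0.0405, 0.2105]
tcp_rot: [-179.9, -0.7, 169.0]
wrist_force: [0.7, -0.3, 0.6]
opening: 0.0
```

View pics/s7.png

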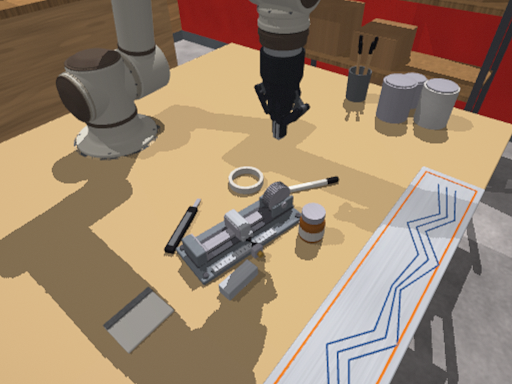

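The hand is clear at about (280,125), the tools are where they started, and the jaw at (238,225) stands by the rider.

```bash
python3 -c "
from h import *
print(bot.job_done())"
```

```text
the job is handed in; nothing more can be done
None
```

The gauge is set and the job is handed in at about 12.5 s. I rolled the wheel in five light strokes with the shut fingertips, pressing 3–6 mm with at most about 9 N read at the wrist. That closed the jaw by about 36 mm, and I then raised the hand well clear.

- **Setting:** the two arrows stand tip to tip. The jaw is about 0.6 mm short of the mark measured at the tips, and 0.9 mm by the arrow centroids. Both are inside the 2 mm limit, so I left that offset as it was.
- **Surroundings:** in the last scene picture the tools look unmoved, judged by eye only. After each lift the wrist force fell to nearly zero, as expected with the wheel sprung back up, but I did not measure the wheel's height.
- **Checks that disagreed:** the two offset figures above differ by 0.3 mm; a scale tick overlapping the jaw arrow may have shifted its centroid. The tip separation in x came out at about 1.05 mm in the last measurement, against the nominal 2 mm.

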